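Load a gilding sample in the changer and click it round to the reader

ROBOT

A 7-joint arm with a two-finger parallel gripper is mounted at the origin on the work surface. World frame = base frame: x ahead of the robot, y to its left, z up, the work surface at z = 0. Lengths are in m, angles in degrees, forces in N, time in s.
With the tool pointing down it reaches from about 0.425 to 0.825 m from the base axis. Payload 3.6 kg.
Tool frame: the origin (TCP) lies midway between the tips of the shut fingers; the grasp point (between the pads) lies 19 mm behind it; z points along the fingers, y is the line along which they close (so a half turn about z gives the same grasp; the last joint's range is limited). The gripper opens to 93 mm and grips with 3 to 60 N. Pads are 15 mm wide; open, the fingers measure 128 mm over their backs; the gripper's body (75 mm by 188 mm) begins 65 mm behind the grasp point.
Start: joints at [-77.321, 35.231, -0.722, 81.555, 0.464, 63.22, -2.315], TCP at [0.159, 0.63, 0.219] pointing down, gripper open.
Joint ranges: [-178.69, 178.69], [-17.37, 117.87], [-77.05, 75.6], [15.02, 138.74], [-78.02, 258.01], [0.78, 113.62], [-162.83, 162.83]. Speed limits (degrees/s): [159.86, 159.86, 180, 180, 180, 180, 180].

INTERFACE

Orientations are given as a 3x3 rotation matrix whose columns are the frame's x, y, z axes.
In Python, from plant import arm, vision gives the robot as it stands.
- The arm moves only by the shell command python3 -m crank 'ROWS' [OPENING]. ROWS is JSON, a list of rows, each a list of 6 numbers: the shift along the tool's x, y, z in cm, then the turn, a rotation vector about the tool's x, y, z in rad. A call has 1 to 12 rows; each row is the pose to reach, as a shift and turn from the pose commanded when the call began, along the tool's axes at that moment; what a row does not reach only later rows make up. A row lasts 1/8 s, in which the tool goes at most 62.5 mm and 10.7 degrees, less where a joint would pass 70% of its speed; a pose out of reach is approached as far as the arm can. A call with a gripper value outside its range is refused whole. OPENING is the finger opening in cm, from 0 to 9.3, set as the call begins (- or left out, the last holds). The fingers move at their own pace and stop on an object; the grip force is fixed at half the most. Time passes only in rows, so rows that repeat a pose let the fingers close. It gives the time, the measured TCP pose, the force, the opening and the grip force at its end, in the units of the state.
- arm.get_obs(): the state, without advancing time (a new reading comes with each control period).
- vision.snapshot(name): name is "scene" or "top" or "wrist"; returns the picture (420x560x3 uint8, red, green, blue); there is no depth.
- vision.calibration(name): a dict with "mtx" (3x3 intrinsics, pixels), "k1" (the pictures are not rectified: a ray, as slopes to the right and down, at radius r is drawn at 1 + k1 r^2 times it, then the intrinsics apply), "origin" and "attitude" of the camera in the world; the wrist camera has in their place "mount" (4x4, takes a point from camera to tool coordinates, whose origin is the TCP and whose axes are the flange's). Camera axes: x right, y up, looking along -z (the intrinsics and any distortion apply to the point x, -y, -z); pixel columns grow to the right and rows downward; lengths in m; the calibration is good to about 2 mm. A picture is of the moment at which its call begins: read the wrist's pose just before it. calibration takes no time and is no camera call.
- arm.close_job(): hands the job in; it is judged then, once.
The state is a dict: "clock": time; "joint_positions": joint angles; "joint_velocities": joint speeds; "effort": joint torques, N m; "tool_pos": TCP position; "eef_rot": TCP orientation; "wrist_force": force on the tool from outside, world axes, zero at the start; "torque": the same for the moment, N m; "width": finger opening in m; "gripper_force": force on a finger pad.
Only numpy, scipy, OpenCV 4.12 (cv2) and the standard library are available. Lean on these libraries where they do the work, as an engineer would, in place of code of your own. Each camera call takes 0.05 s, during which the arm holds its last target. There are 200 camera calls.

TASK

In this gilding workshop, take the small plain round gilded stub that stands loose on the bench and lower it, upright and without dropping it, into the empty cup at the arrow on the front of the sample changer, and let go. Then turn the changer's wheel by its central handle one click anticlockwise (seen from above), no more, so that the stub stands in front of the reader.

Things in the scene. Friction and masses are not known exactly. Their poses are not given: they have to be found in the camera images.
- sample: the loose stub: a plain upright gilded cylinder, 40 mm across, 60 mm tall, about 55 g, on the bench at the robot's left. Origin: centre of its underside. Gilded bystanders near it: a square block (44 mm wide, 50 tall), a pointed finial (48 wide, 85 tall), a flat rosette (66 wide, 26 tall). Two like stubs already sit in the wheel's cups and stay there.
- pocket (a point): centre of the inner floor, 64 mm above the bench, of the empty cup at the dark arrow on the base, on the robot's side: a ring 54 mm inside, 60 outside, 24 deep. Turns with the wheel: a grey disc 256 mm across with six cups 95 mm from its axis, 60 degrees apart; the next two anticlockwise hold stubs (tops 124 mm above the bench). The reader is a white box, 120 mm high, outside the wheel.
- handle (a point): point on the wheel's vertical axis, 136 mm above the bench, inside the central handle: an upright black bar 14 mm thick, 60 mm long, its top 151 mm and its underside 105 mm above the bench, standing on a round hub 40 mm across. The point's x runs along the bar (-x points to the cup to load), y across its thickness, z up; it turns with the wheel.
- wheel (a joint): angle of the wheel in rad, 0 at the start, growing anticlockwise seen from above. It can turn all the way round but rests in a detent every 1.047 rad (60 degrees): it resists with up to about 0.3 N m and some drag until 0.52 rad, then draws itself on slowly to the next rest. One click is 1.047 rad.
Things that resemble listed ones, but are neither listed nor needed, are in the scene too. Leave any blue look-alike of the sample alone.

How it is judged (in metres and radians):
On the way, in this order (a step that is already met when the one before it is completed fails the run):
1. the stub, still held by the fingers, has its foot inside the cup (below the rim) (contact force between the fingers and sample above 0.2 N and horizontal distance between sample and pocket below 0.015 m and z of sample in the frame of pocket below 0.022 m and angle between sample's own z axis and vertical below 0.35 rad), for 0.05 s.
2. the stub stands released in the cup, with the wheel still at its first rest (contact force between the fingers and sample below 0.05 N and horizontal distance between sample and pocket below 0.015 m and z of sample in the frame of pocket below 0.005 m and angle between sample's own z axis and vertical below 0.17 rad and value of joint wheel between -0.25 and 0.25 rad), for 0.2 s.
At the end, for the whole second after the job is handed in: The stub stands upright (within 10 degrees) on the floor of its cup (within 5 mm in height, within 15 mm of the cup's centre), and the wheel rests one click anticlockwise of its start (60 degrees, within 10), all at rest (horizontal distance between sample and pocket below 0.015 m and z of sample in the frame of pocket between -0.005 and 0.005 m and angle between sample's own z axis and vertical below 0.17 rad and value of joint wheel between 0.87 and 1.22 rad and velocity of joint wheel between -0.05 and 0.05 rad/s and linear speed of sample below 0.02 m/s); the robot touches nothing.
It fails at once if the wheel is turned more than one and a half clicks anticlockwise (value of joint wheel above 1.6 rad).
It fails at once if the wheel is turned clockwise by half a click or more (value of joint wheel below -0.52 rad).
It also fails if it takes over 51 s, if anything falls off the work surface, if the arm or the gripper's body presses on something with over 40 N, if the wrist force passes 120 N, or if a joint passes its speed limit or range.

## Working session

There is one attempt and no reset: what is moved stays moved. The work goes in short steps, Python scripts to look and compute and a shell command to move; the robot and the scene stay as the last step left them, time stands still between calls to the robot, and variables do not carry over. Pictures are saved under pics/ and viewed, at most 10 in all, crops included, and the job is handed in when it is done.

```bash
mkdir -p pics; ls; python3 - <<'E'
from plant import arm, vision
import cv2,numpy as np
np.set_printoptions(precision=4,suppress=True)
o=arm.get_obs();print(o['clock'],o['tool_pos'],o['eef_rot'],o['width'])
for n in ["scene","top"]:
    cv2.imwrite(f"pics/{n}0.png",vision.snapshot(n)[:,:,::-1])
for n in ["scene","top","wrist"]: print(vision.calibration(n))
E
```

```text
pics
0.0 [0.1592 0.6294 0.2175] [[-0.9695  0.2452 -0.0006]
 [ 0.2452  0.9695 -0.0025]
 [-0.     -0.0025 -1.    ]] 0.09290745403142116
{'mtx': array([[426.8425,   0.    , 276.4736],
       [  0.    , 426.8425, 209.8166],
       [  0.    ,   0.    ,   1.    ]]), 'k1': -0.06144978056965067, 'origin': array([ 0.8039, -0.3124,  0.7874]), 'attitude': array([[ 0.8435, -0.4213,  0.3331],
       [ 0.5369,  0.6754, -0.5055],
       [-0.012 ,  0.6053,  0.7959]])}
{'mtx': array([[517.056 ,   0.    , 286.3104],
       [  0.    , 517.056 , 210.0604],
       [  0.    ,   0.    ,   1.    ]]), 'k1': -0.11769566648732013, 'origin': array([0.492, 0.104, 1.054]), 'attitude': array([[-0.0227,  0.9992, -0.0327],
       [-0.9997, -0.0224,  0.0085],
       [ 0.0078,  0.0329,  0.9994]])}
{'mtx': array([[338.37  ,   0.    , 277.2374],
       [  0.    , 338.37  , 208.7499],
       [  0.    ,   0.    ,   1.    ]]), 'k1': -0.07532862009423984, 'mount': array([[ 0.0009,  0.9596,  0.2812,  0.0788],
       [ 1.    , -0.0011,  0.0005, -0.0004],
       [ 0.0007,  0.2812, -0.9596, -0.1652],
       [ 0.    ,  0.    ,  0.    ,  1.    ]])}
```

View pics/top0.png

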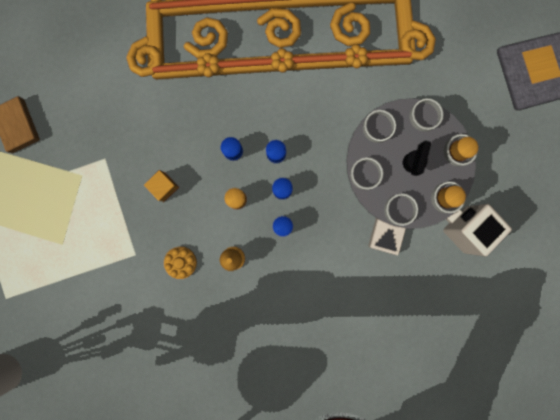

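View pics/scene0.png

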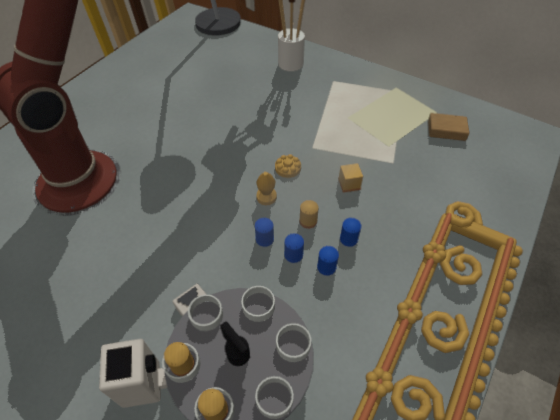

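The top view shows the stub at (235,198), with blue look-alikes around it. The empty cup at the arrow is at (403,209), and the stub-filled cups follow anticlockwise at (450,196) and (463,148). The handle is near (417,158).

```bash
cat > h.py <<'E'
import numpy as np,cv2
from plant import arm,vision
from scipy.optimize import least_squares
np.set_printoptions(precision=4,suppress=True)
def pose(n,o=None):
    c=vision.calibration(n)
    if n=='wrist':
        M=c['mount'];R=np.array(o['eef_rot']);return c,R@M[:3,:3],R@M[:3,3]+o['tool_pos']
    return c,np.array(c['attitude']),np.array(c['origin'])
def proj(n,P,o=None):
    c,R,t=pose(n,o);q=(np.atleast_2d(P)-t)@R
    s=np.c_[q[:,0],-q[:,1]]/-q[:,2:];s*=1+c['k1']*(s**2).sum(1,keepdims=True)
    K=c['mtx'];return s*[K[0,0],K[1,1]]+[K[0,2],K[1,2]]
def back(n,uv,z,o=None):
    return least_squares(lambda p:(proj(n,[p[0],p[1],z],o)-uv).ravel(),[.5,.1] if o is None else o['tool_pos'][:2]).x
def cyl(x,y,z0,z1,r):
    a=np.linspace(0,2*np.pi,60);return np.array([[x+r*np.cos(t),y+r*np.sin(t),z] for z in(z0,z1) for t in a])
def cen(n,x,y,z0,z1,r,o=None):
    m=cv2.moments(cv2.convexHull(proj(n,cyl(x,y,z0,z1,r),o).astype(np.float32)));return np.array([m['m10'],m['m01']])/m['m00'],m['m00']
def gold(im):
    h=cv2.cvtColor(im,cv2.COLOR_RGB2HSV);return cv2.inRange(h,(8,110,60),(30,255,255))
E
python3 - <<'E'
from h import *
im=cv2.imread('pics/top0.png')[:,:,::-1].copy()
n,l,s,c=cv2.connectedComponentsWithStats(gold(im))
for i in range(1,n):
    if 80<s[i,4]<2000: print(c[i],s[i])
for uv,z0,z1 in [((235,198),0,.06),((450,196),.088,.124),((463,148),.088,.124)]:
    i=min(range(1,n),key=lambda i:np.hypot(*(c[i]-uv)) if s[i,4]>80 else 1e9)
    r=least_squares(lambda p:cen('top',p[0],p[1],z0,z1,.02)[0]-c[i],back('top',uv,z1)).x
    print('stub',r,s[i,4],cen('top',*r,z0,z1,.02)[1])
for uv in [(380,125),(428,114),(403,209),(367,173)]: print('cup',back('top',uv,.088))
a=im[90:260,335:525,::-1];b=im[130:240,205:305,::-1]
cv2.imwrite('pics/w.png',cv2.resize(a,None,fx=3.5,fy=3.5,interpolation=2))
E
```

```text
[541.1423  63.8979] [ 522   45   38   39 1019]
[ 14.0355 124.9769] [   0   97   35   55 1297]
[463.7201 148.4305] [450 137  29  24 518]
[160.3455 185.8248] [144 170  35  31 605]
[451.2621 196.5961] [437 186  29  22 515]
[234.9749 198.081 ] [224 188  22  21 358]
[179.7933 262.4267] [164 247  33  32 832]
[231.9786 258.5225] [220 247  25  24 467]
stub [0.5511 0.1958] 358 384.5066585119348
stub [ 0.5411 -0.2115] 515 486.8574796735775
stub [ 0.631  -0.2391] 518 495.7559180497192
cup [ 0.6809 -0.0855]
cup [ 0.7011 -0.179 ]
cup [ 0.5206 -0.1241]
cup [ 0.59   -0.0577]
```

View pics/w.png

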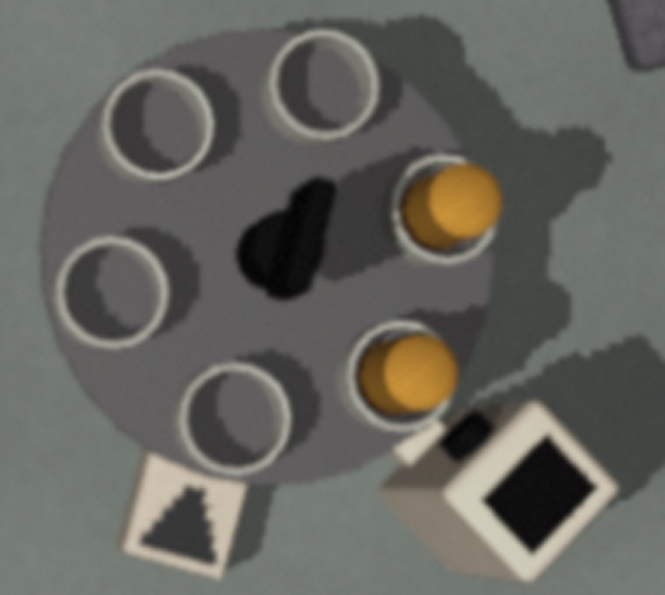

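```bash
python3 - <<'E'
from h import *
uv=np.array([(236,417),(405,376),(446,209),(324,85),(158,124),(113,292)])/3.5+[335,90]-.36
def P(p,z): return np.array([[p[0]+.095*np.cos(p[2]+k*np.pi/3),p[1]+.095*np.sin(p[2]+k*np.pi/3),z] for k in range(6)])
r=least_squares(lambda p:(proj('top',P(p,.088))-uv).ravel(),[.6,-.15,3.1])
p=r.x;print(p,np.degrees(p[2]),r.fun,'pocket',P(p,.064)[0])
d=np.array([np.cos(p[2]),np.sin(p[2])])
for s in(-.03,.03):print((proj('top',[*(p[:2]-s*d),.151])-[335,90])*3.5)
# scene check
im=vision.snapshot('scene');g=gold(im);n,l,s,c=cv2.connectedComponentsWithStats(g)
i=min(range(1,n),key=lambda i:np.hypot(*(c[i]-[309,213])))
print('scene',s[i],least_squares(lambda q:cen('scene',*q,0,.06,.02)[0]-c[i],[.55,.196]).x,c[i])
cups=proj('scene',P(p,.088));print(cups)
# blue ones
im=cv2.cvtColor(cv2.imread('pics/top0.png'),cv2.COLOR_BGR2HSV);n,l,s,c=cv2.connectedComponentsWithStats(cv2.inRange(im,(105,150,60),(130,255,255)))
for i in range(1,n):
    if s[i,4]>150: print('blue',least_squares(lambda q:cen('top',*q,0,.06,.02)[0]-c[i],[.55,.196]).x)
print('finial',least_squares(lambda q:cen('top',*q,0,.085,.02)[0]-[232,258.5],[.45,.196]).x)
E
```

```text
[ 0.6111 -0.1503  2.8451] 163.0143992381819 [ 0.0953  0.4681 -0.6013 -0.1631 -0.0118 -0.1689  0.2421 -0.3598  0.2023
  0.1246  0.0711  0.085 ] pocket [ 0.5202 -0.1225  0.064 ]
[[296.7944 289.4611]]
[[326.4203 176.5293]]
scene [301 201  17  27 370] [0.5536 0.1967] [308.7784 213.6324]
[[203.1955 309.5784]
 [178.6914 360.2518]
 [212.4209 406.8436]
 [272.9705 395.2729]
 [292.0676 339.6886]
 [256.479  300.3801]]
blue [0.6506 0.2021]
blue [0.6431 0.1139]
blue [0.5687 0.1031]
blue [0.4943 0.1037]
finial [0.4334 0.2025]
```

The wheel axis is at (0.611,-0.150), the pocket at (0.520,-0.1225), the bar lies along 163° and the stub is at (0.552,0.196). I move over the stub with the closing line at about 30°, which runs between its neighbours.

```bash
python3 -m crank '[[-5,-3.3,0,0,0,0.08],[-10,-6.6,0,0,0,0.16],[-15,-10,0,0,0,0.24],[-20,-13.3,0,0,0,0.32],[-25,-16.6,0,0,0,0.4],[-30,-20,0,0,0,0.48],[-35,-23.3,0,0,0,0.56],[-40,-26.6,0,0,0,0.64],[-45,-29.9,0,0,0,0.72],[-48.7,-32.4,0,0,0,0.8],[-48.7,-32.4,0,0,0,0.8],[-48.7,-32.4,0,0,0,0.8]]' 7
python3 - <<'E'
from h import *
o=arm.get_obs();im=vision.snapshot('wrist');cv2.imwrite('pics/wr1.png',im[:,:,::-1])
print(o['clock'],o['tool_pos'],o['eef_rot'],o['width'])
n,l,s,c=cv2.connectedComponentsWithStats(gold(im))
e=proj('wrist',[.552,.196,.06],o);print('expect',e)
for i in range(1,n):
    if s[i,4]>400: print(c[i],s[i])
i=min(range(1,n),key=lambda i:np.hypot(*(c[i]-e)) if s[i,4]>400 else 1e9)
r=least_squares(lambda p:cen('wrist',*p,0,.06,.02,o)[0]-c[i],[.55,.196]).x;print(r,cen('wrist',*r,0,.06,.02,o)[1])
E
```

```text
clock: 1.65
tool_pos: [0.5513, 0.1976, 0.2182]
eef_rot: [[-0.501, 0.866, -0.002], [0.866, 0.501, 0.001], [0.001, -0.001, -1.0]]
wrist_force: [0.5, -0.3, 0.5]
width: 0.0702
gripper_force: 0.0
1.65 [0.5513 0.1976 0.2182] [[-0.5007  0.8656 -0.0016]
 [ 0.8656  0.5007  0.0008]
 [ 0.0015 -0.001  -1.    ]] 0.07022581452695074
expect [[277.9786 194.5184]]
[228.8276  27.6111] [ 197    0   64   60 3214]
[378.4917  74.9416] [ 348   46   61   57 2603]
[181.3893 122.6687] [ 154  101   56   46 2086]
[514.8414 231.6704] [ 455  156  105  127 5216]
[277.7175 189.2839] [ 259  166   39   46 1402]
[539.0165 279.5171] [520 265  39  37 729]
[121.9503 334.218 ] [111 302  30  65 945]
[432.1557 334.0451] [415 302  29  65 931]
[384.4709 397.7666] [ 188  373  372   42 9667]Traceback (most recent call last):
  File "<stdin>", line 8, in <module>
  File "<stdin>", line 8, in <lambda>
TypeError: hypot() takes from 2 to 3 positional arguments but 1 were given
```

View pics/wr1.png

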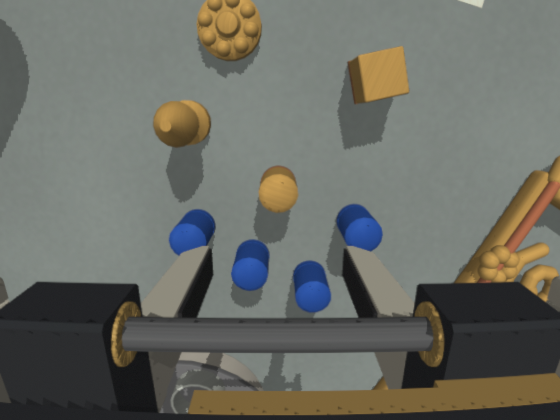

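The stub is centred at (278,190), which is where I predicted it, and the fingers straddle it clear of the blue ones. I descend to TCP z≈0.030 and then close.

```bash
python3 -m crank '[[-0.2,0,4,0,0,0],[-0.2,0,8,0,0,0],[-0.2,0,12,0,0,0],[-0.2,0,15,0,0,0],[-0.2,0,17,0,0,0],[-0.2,0,18.4,0,0,0],[-0.2,0,18.8,0,0,0],[-0.2,0,18.8,0,0,0],[-0.2,0,18.8,0,0,0]]' 7 && python3 -m crank '[[0,0,0,0,0,0],[0,0,0,0,0,0],[0,0,0,0,0,0],[0,0,0,0,0,0],[0,0,0,0,0,0],[0,0,0,0,0,0],[0,0,0,0,0,0]]' 3
```

```text
clock: 2.82
tool_pos: [0.5536, 0.1952, 0.0315]
eef_rot: [[-0.5, 0.866, 0.002], [0.866, 0.5, 0.001], [-0.0, 0.002, -1.0]]
wrist_force: [-0.1, -0.2, 0.2]
width: 0.0702
gripper_force: 0.0
clock: 3.7
tool_pos: [0.5531, 0.1949, 0.0307]
eef_rot: [[-0.499, 0.866, 0.0], [0.866, 0.499, -0.0], [-0.0, 0.0, -1.0]]
wrist_force: [0.1, -0.1, 1.1]
width: 0.0393
gripper_force: 30.0
```

```bash
python3 -m crank '[[0,0,-4,0,0,0],[0,0,-9,0,0,0],[0,0,-13,0,0,0.05],[-3,-2.2,-15,0,0,0.2],[-6.5,-4.7,-17,0,0,0.35],[-10,-7.2,-17,0,0,0.5],[-13.5,-9.8,-17,0,0,0.65],[-17,-12.3,-17,0,0,0.8],[-20.5,-14.8,-17,0,0,0.95],[-23.5,-17,-17,0,0,1.1],[-25.8,-18.7,-17,0,0,1.2],[-25.8,-18.7,-17,0,0,1.2]]' && python3 -m crank '[[0,0,0,0,0,0.15],[0,0,0,0,0,0.3],[0,0,0,0,0,0.45],[0,0,0,0,0,0.6],[0,0,0,0,0,0.75],[0,0,0,0,0,0.9],[0,0,0,0,0,1.05],[0,0,0,0,0,1.19],[0,0,0,0,0,1.19],[0,0,0,0,0,1.19]]'
python3 - <<'E'
from h import *
o=arm.get_obs();R=np.array(o['eef_rot']);print(o['clock'],o['tool_pos'],np.degrees(np.arctan2(R[1,1],R[0,1])),o['joint_positions'],o['width'])
im=vision.snapshot('wrist');cv2.imwrite('pics/wr2.png',im[:,:,::-1]);s=vision.snapshot('scene');cv2.imwrite('pics/s2.png',s[:,:,::-1])
print(R.T@(np.array([.5202,-.1225,.094])-o['tool_pos'])*100)
print('rim exp',proj('wrist',[.5202,-.1225,.088],o),'stub foot exp',proj('wrist',np.array(o['tool_pos'])-[0,0,.03],o))
E
```

```text
clock: 5.2
tool_pos: [0.5189, -0.1247, 0.2006]
eef_rot: [[0.63, 0.777, -0.001], [0.777, -0.63, -0.002], [-0.002, 0.0, -1.0]]
wrist_force: [-0.6, 0.1, -1.2]
width: 0.0395
gripper_force: 30.0
clock: 6.45
tool_pos: [0.52, -0.1209, 0.2004]
eef_rot: [[0.958, -0.288, -0.001], [-0.288, -0.958, 0.001], [-0.001, -0.001, -1.0]]
wrist_force: [0.4, -0.5, -1.1]
width: 0.0394
gripper_force: 30.0
6.45 [ 0.52   -0.1209  0.2004] -106.73862100612597 [-22.3296  34.8177  53.6702 103.2556 -32.5347  58.8922 -62.6535] 0.039378016609587375
[ 0.0694  0.1539 10.6367]
rim exp [[278.2559 204.0045]] stub foot exp [[276.2711 240.5767]]
```

View pics/wr2.png

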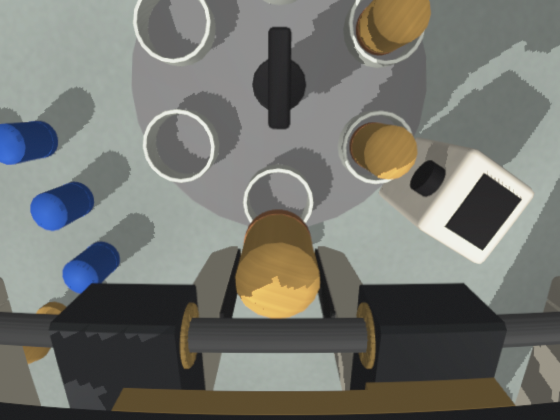

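The cup rim is centred at about (278,203), as predicted, the stub is upright in the fingers, and the bar lines up with the image column. I lower it now.

```bash
python3 -m crank '[[0.1,0.15,3,0,0,0],[0.1,0.15,6,0,0,0],[0.1,0.15,7.5,0,0,0],[0.1,0.15,8.5,0,0,0],[0.1,0.15,9.3,0,0,0],[0.1,0.15,10,0,0,0],[0.1,0.15,10.5,0,0,0],[0.1,0.15,10.5,0,0,0],[0.1,0.15,10.5,0,0,0],[0.1,0.15,10.5,0,0,0]]'
```

```text
clock: 7.8
tool_pos: [0.5207, -0.1239, 0.0959]
eef_rot: [[0.956, -0.292, 0.001], [-0.292, -0.956, -0.0], [0.001, 0.0, -1.0]]
wrist_force: [0.3, 0.5, 0.3]
width: 0.0394
gripper_force: 30.0
```

```bash
python3 -m crank '[[0,0,0.05,0,0,0],[0,0,0.1,0,0,0],[0,0,0.1,0,0,0]]' && python3 -m crank '[[0,0,0,0,0,0],[0,0,0,0,0,0],[0,0,0,0,0,0],[0,0,0,0,0,0],[0,0,0,0,0,0],[0,0,0,0,0,0]]' 6.2 && python3 -m crank '[[0,0,-3,0,0,0],[0,0,-6,0,0,0],[0,0,-9,0,0,0],[0,0,-11,0,0,0],[0,0,-11,0,0,0],[0,0,-11,0,0,0]]'
python3 - <<'E'
from h import *
o=arm.get_obs();R=np.array(o['eef_rot']);im=vision.snapshot('wrist');cv2.imwrite('pics/wr3.png',im[:,:,::-1])
print(np.degrees(np.arctan2(R[1,1],R[0,1])),R.T@(np.array([.6111,-.1503,.117])-o['tool_pos'])*100,o['tool_pos'])
print('stub top exp',proj('wrist',[.5202,-.1225,.124],o))
E
```

```text
clock: 8.18
tool_pos: [0.5205, -0.1238, 0.0947]
eef_rot: [[0.956, -0.292, 0.0], [-0.292, -0.956, 0.0], [0.0, -0.0, -1.0]]
wrist_force: [0.2, -0.4, -1.0]
width: 0.0393
gripper_force: 30.0
clock: 8.93
tool_pos: [0.5205, -0.1238, 0.0947]
eef_rot: [[0.956, -0.292, -0.0], [-0.292, -0.956, -0.0], [-0.0, 0.0, -1.0]]
wrist_force: [-0.1, 0.4, -1.2]
width: 0.062
gripper_force: 0.0
clock: 9.68
tool_pos: [0.5199, -0.1233, 0.2037]
eef_rot: [[0.956, -0.292, -0.002], [-0.292, -0.956, 0.001], [-0.002, -0.0, -1.0]]
wrist_force: [0.2, -0.4, -0.4]
width: 0.0621
gripper_force: 0.0
-106.9623788846811 [ 9.5224 -0.0735  8.6588] [ 0.5199 -0.1233  0.2037]
stub top exp [[275.3102 216.155 ]]
```

View pics/wr3.png

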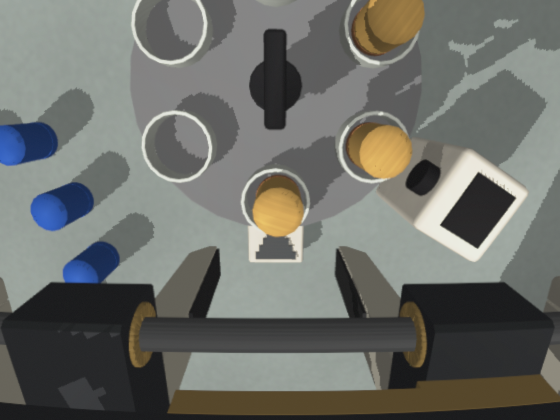

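The stub stands released and upright in the cup, its top at (278,210). Now I move over the handle, descend and grip it.

```bash
python3 -m crank '[[3,0,0,0,0,0],[6,0,0,0,0,0],[8.5,-0.1,0,0,0,0],[9.5,-0.1,0,0,0,0],[9.5,-0.1,2,0,0,0],[9.5,-0.1,4,0,0,0],[9.5,-0.1,6,0,0,0],[9.5,-0.1,7.5,0,0,0],[9.5,-0.1,8.5,0,0,0],[9.5,-0.1,8.5,0,0,0],[9.5,-0.1,8.5,0,0,0]]' 5 && python3 -m crank '[[0,0,0,0,0,0],[0,0,0,0,0,0],[0,0,0,0,0,0],[0,0,0,0,0,0],[0,0,0,0,0,0],[0,0,0,0,0,0],[0,0,0,0,0,0],[0,0,0,0,0,0]]' 1
```

```text
clock: 11.1
tool_pos: [0.612, -0.1509, 0.1204]
eef_rot: [[0.956, -0.292, 0.001], [-0.292, -0.956, -0.001], [0.001, 0.0, -1.0]]
wrist_force: [-0.1, -0.3, 0.1]
width: 0.05
gripper_force: 0.0
clock: 12.1
tool_pos: [0.6119, -0.1497, 0.1197]
eef_rot: [[0.957, -0.291, 0.0], [-0.291, -0.957, 0.001], [-0.0, -0.001, -1.0]]
wrist_force: [0.6, 4.0, 2.2]
width: 0.0136
gripper_force: 30.0
```

```bash
python3 -m crank '[[0,0,0,0,0,-0.02],[0,0,0,0,0,-0.06],[0,0,0,0,0,-0.1],[0,0,0,0,0,-0.15],[0,0,0,0,0,-0.2],[0,0,0,0,0,-0.25],[0,0,0,0,0,-0.3],[0,0,0,0,0,-0.35],[0,0,0,0,0,-0.4],[0,0,0,0,0,-0.44],[0,0,0,0,0,-0.47],[0,0,0,0,0,-0.47]]'
```

```text
clock: 13.6
tool_pos: [0.6119, -0.15, 0.1197]
eef_rot: [[0.985, 0.175, 0.0], [0.175, -0.985, 0.001], [0.001, -0.001, -1.0]]
wrist_force: [0.9, 5.6, 2.9]
width: 0.0136
gripper_force: 30.0
```

```bash
python3 -m crank '[[0,0,0,0,0,-0.03],[0,0,0,0,0,-0.08],[0,0,0,0,0,-0.14],[0,0,0,0,0,-0.2],[0,0,0,0,0,-0.26],[0,0,0,0,0,-0.32],[0,0,0,0,0,-0.38],[0,0,0,0,0,-0.44],[0,0,0,0,0,-0.5],[0,0,0,0,0,-0.55],[0,0,0,0,0,-0.577],[0,0,0,0,0,-0.577]]' && python3 -m crank '[[0,0,0,0,0,0],[0,0,0,0,0,0],[0,0,0,0,0,0],[0,0,0,0,0,0],[0,0,0,0,0,0]]' 5 && python3 -m crank '[[0,0,-2,0,0,0],[0,0,-4,0,0,0],[0,0,-7,0,0,0],[0,0,-10,0,0,0],[-3,0,-12,0,0,0],[-7,0,-12,0,0,0],[-10,0,-12,0,0,0],[-10,0,-12,0,0,0],[-10,0,-12,0,0,0]]'
python3 - <<'E'
from h import *
o=arm.get_obs();im=vision.snapshot('scene');cv2.imwrite('pics/s4.png',im[:,:,::-1]);im=vision.snapshot('wrist');cv2.imwrite('pics/wr4.png',im[:,:,::-1])
t=2.8451+np.pi/3;print(proj('wrist',[.6111+.095*np.cos(t),-.1503+.095*np.sin(t),.124],o),proj('wrist',[.6111+.095*np.cos(t),-.1503+.095*np.sin(t),.088],o))
E
```

```text
clock: 15.1
tool_pos: [0.6121, -0.1504, 0.1197]
eef_rot: [[0.731, 0.683, 0.001], [0.683, -0.731, -0.0], [0.001, 0.001, -1.0]]
wrist_force: [1.9, 4.5, 2.9]
width: 0.0137
gripper_force: 30.0
clock: 15.72
tool_pos: [0.6115, -0.1508, 0.1196]
eef_rot: [[0.731, 0.682, -0.0], [0.682, -0.731, -0.0], [-0.0, 0.0, -1.0]]
wrist_force: [0.4, -0.1, -0.0]
width: 0.0498
gripper_force: 0.0
clock: 16.85
tool_pos: [0.5395, -0.2177, 0.2396]
eef_rot: [[0.73, 0.683, 0.001], [0.683, -0.73, 0.001], [0.001, -0.0, -1.0]]
wrist_force: [-0.1, 0.0, 0.6]
width: 0.0498
gripper_force: 0.0
[[276.8768 199.8456]] [[276.8882 190.3021]]
```

View pics/wr4.png

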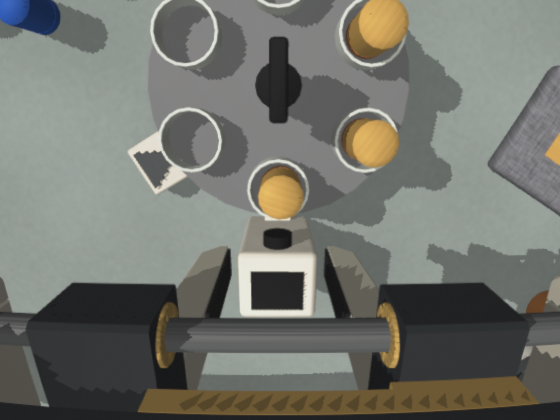

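The stub stands in its cup, top at (281,194), in front of the reader. The bar is vertical in the image, so the wheel is exactly one click round, and the gripper is clear.

```bash
python3 -m crank '[[0,0,0,0,0,0],[0,0,0,0,0,0],[0,0,0,0,0,0],[0,0,0,0,0,0]]' | head -1; python3 -c "
from plant import arm
print(arm.close_job())"
```

```text
clock: 17.45
the job is handed in; nothing more can be done
None
```

The stub was lowered upright into the cup at the arrow and released, the wheel was turned one click anticlockwise so it stands at the reader, and the job was handed in at about 17.5 s (the verdict was not shown).

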